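# Shut and lock the lamp-house lid of a comparison microscope

## Robot

A 6-joint arm with a two-finger parallel gripper is mounted at the origin on the work surface. World frame = base frame: x ahead of the robot, y to its left, z up, the work surface at z = 0. Lengths are in m, angles in rad, forces in N, time in s.
With the tool pointing down it reaches from about 0.225 to 0.875 m from the base axis. Payload 3.4 kg.
Tool frame: the origin (TCP) lies at the very end of the fingers, on their centre line; the grasp point (between the pads) lies 19 mm behind it; z points along the fingers, y is the direction in which the jaws open and shut (so a half turn about z gives the same grasp; the last joint's range is limited). The gripper opens to 85 mm and grips with 20 to 120 N. Pads are 22 mm wide; open, the fingers measure 114 mm over their backs; the gripper's body (76 mm by 85 mm) begins 54 mm behind the grasp point. The pads swing forward as they close: fully open they stand 13 mm farther back than shut.
Start: joints at [-1.241, 0.276, 1.505, -0, 1.361, -0.121], TCP at [0.251, -0.518, 0.193] pointing down, gripper open.
Joint ranges: [-2.89, 2.89], [-0.75, 2.08], [0.22, 2.7], [-1.18, 4.32], [0.11, 2.71], [-2.7, 2.7]. Speed limits (rad/s): [2.57, 2.57, 3.14, 3.14, 3.14, 3.14].

## Interface

Orientations are given as a unit quaternion [w, x, y, z].
In Python, from rig import get_state, get_image, camera_model, sign_off gives the robot as it stands. The module is installed in compiled form; this text tells all that it offers.
- The arm moves only by the tool drive_tool, never from a script. Its argument "motion" is text: rows parted by semicolons, each of 7 numbers parted by spaces: the turn, a rotation vector about the tool's x, y, z in degrees, then the shift along the tool's x, y, z in m, then the opening in per cent of the stroke, from 0 (shut) to 100 (fully open). In form: wx wy wz tx ty tz hand; .... A call has 1 to 12 rows; each row shifts and turns the pose as measured when the row begins, along the tool's axes as they then stand; what a row does not reach is not made up. A row lasts 1/8 s, in which the tool goes at most 62.5 mm and 10.7 degrees, less where a joint would pass 70% of its speed; a pose out of reach is approached as far as the arm can. A call is refused whole if a number of a shift passes 0.0625 or a number of a turn 10.7, either way. A call with a gripper value outside its range is refused whole. The fingers move at their own pace and stop on an object; "newtons" is the grip in N (left out, the last holds). Time passes only in rows, so rows that do not move let the fingers close. It gives the time, the measured TCP pose, the force and the opening at its end, in the units of the state.
- get_state(): the state, without advancing time (a new reading comes with each control period).
- get_image(name): name is "scene" or "top" or "wrist"; returns (picture, depth): 400x640x3 uint8, red, green, blue; 400x640 float32, m along the optical axis (not along the pixel's ray), 0 where there is no reading.
- camera_model(name): a dict with "camera_matrix" (3x3 intrinsics, pixels), "cam_to_world" (4x4, takes a point from camera to world coordinates); the wrist camera has in their place "T_tool_cam" (4x4, takes a point from camera to tool coordinates, whose origin is the TCP and whose axes are the flange's). Camera axes: x right, y up, looking along -z (the intrinsics and any distortion apply to the point x, -y, -z); pixel columns grow to the right and rows downward; lengths in m; the calibration is good to about 2 mm. The wrist camera is an equidistant fisheye: a pixel r from the principal point sees the ray r / f radians off the axis. A picture is of the moment at which its call begins: read the wrist's pose just before it. camera_model takes no time and is no camera call.
- sign_off(): hands the job in, once; it reports no verdict.
The state is a dict: "clock": time; "qpos": joint angles; "qd": joint speeds; "effort": joint torques, N m; "position": TCP position; "ee_rot": TCP orientation; "contact_force": force on the tool from outside, world axes, zero at the start; "moment": the same for the moment, N m; "width": finger opening in m.
Only numpy, scipy, OpenCV 4.12 (cv2) and the standard library are available. Lean on these libraries where they do the work, as an engineer would, in place of code of your own. Each camera call takes 0.05 s, during which the arm holds its last target.

## Task

Using fingertips only, press the blue lid of the microscope lamp-house fully shut, then set a fingertip in the slot of its round yellow lock dial and turn the dial a quarter turn clockwise, up to its stop, so that the white pointer is at the green dot and the lid is locked. Do not turn the dial before the lid is shut, do not lift the lid, and leave the jar, the brass lens barrel and the screwdriver where they are.

Things in the scene. Friction and masses are not known exactly. Their poses are not given: they have to be found in the camera images.
- housing: White sheet-metal lamp-house, 220 (x) x 240 (y) x 90 mm high, open at the top under its lid, fixed to the bench at a varying place and yaw (up to 0.35 rad). Origin: centre of its underside, on the bench. Its -x side (with vents) faces the robot; the lid's hinge line is parallel to its y axis at x = +112 mm, 90 mm above the bench.
- lid (a joint): Hinge angle of the blue lid (rad): 0 = fully shut, grows as the free edge, on the robot's side, rises; starts ajar at 0.2 to 0.45. A plate 224 x 244 x 6 mm, its top 96 mm above the bench when shut. The stiff hinge stays where it is left; a downward push of 1 to 4 N near the free edge closes it, against a hard stop at 0.
- press_pad (a point): Centre of the black rubber strip (20 x 100 mm) on the lid's top face, 200 mm from the hinge and 24 mm from the free edge: the place to press. There is 25 mm from here to the dial's edge. It moves with the lid; z axis: normal of the lid.
- dial (a joint): Angle of the lock dial (rad) from the red dot: 0 = open (white pointer towards the housing's +y), grows clockwise seen from above, pi/2 = locked, hard stop (pointer at the green dot, towards the housing's +x, the hinge). Starts at 0 to 0.35, stays where left; friction 0.1 N m. A cam tongue below it goes under a strike in the housing only with the lid shut.
- slot (a point): Centre of the slot's floor, on the dial's axis, 127 mm from the hinge line; 99 mm above the bench with the lid shut. It moves with lid and dial. The slot runs straight through the middle between two yellow blocks: 30 mm wide, about 80 mm long (closed by the rim at both ends), about 12 mm deep. x axis: along the slot to the end with the white pointer; z: the dial's axis, away from the lid.
- pointer (a point): White pointer mark on top of the dial's rim at one end of the slot (that end of the black slot floor is white too), 44 mm from the dial's axis. The dial is a disc 94 mm across standing on the lid, with a yellow rim 4 mm wide whose top is 16 mm above the lid's top face; the yellow blocks inside it are 1 mm lower.
- jar: Loose amber jar, 56 mm across, 75 mm high, beside the lamp-house; origin at the centre of its underside. Leave it alone.
- barrel: Loose brass lens barrel, 34 mm across, 48 mm high, beside the lamp-house; origin at the centre of its underside. Leave it alone.
- driver: Loose screwdriver with red handle, 160 mm long, lying beside the lamp-house, left of it (+y side); origin under its middle. Leave it alone.

How it is judged:
By the outcome, as a careful person would: the job done as asked, in the order asked, and still so for the second after the job is handed in, with the robot touching nothing.
It also fails if it takes over 48 s, if anything falls off the work surface, if the arm or the gripper's body presses on something with over 40 N, if the wrist force passes 120 N, or if a joint passes its speed limit or range.

## Working session

There is one attempt and no reset: what is moved stays moved. The work goes in short steps, Python scripts to look and compute and a tool call to move; the robot and the scene stay as the last step left them, time stands still between calls to the robot, and variables do not carry over. Pictures are saved under pics/ and viewed, and the job is handed in when it is done.

Besides the shell and the picture viewer there is one more tool, called after ">>>" in YAML: its name, and indented under it one key for each argument. drive_tool: Moves the arm, as the interface text tells. Its arguments: {"type":"object","properties":{"motion":{"type":"string"},"newtons":{"type":"number"}},"required":["motion"]}

```bash
mkdir -p pics; python3 - <<'E'
from rig import *
import cv2,numpy as np
s=get_state();print({k:np.round(v,4) for k,v in s.items()})
for n in ["scene","top"]:
    im,d=get_image(n);cv2.imwrite(f"pics/{n}0.png",im[...,::-1]);np.savez(f"{n}0.npz",im=im,d=d)
    m=camera_model(n);print(n,{k:np.round(v,4).tolist() for k,v in m.items() if hasattr(v,'__len__') and not isinstance(v,str)})
print(camera_model("wrist"))
E
```

```text
{'clock': np.float64(0.0), 'qpos': array([-1.241 ,  0.2766,  1.5062, -0.    ,  1.3607, -0.121 ]), 'qd': array([-0.0006,  0.0002,  0.0007, -0.0006,  0.001 , -0.0002]), 'effort': array([ 8.00000e-04, -4.16771e+01, -2.45801e+01, -2.00000e-04,
        1.06000e-02,  0.00000e+00]), 'position': array([ 0.2503, -0.517 ,  0.1921]), 'ee_rot': array([-9.000e-04,  9.747e-01,  2.235e-01, -1.000e-04]), 'contact_force': array([ 0.5439,  0.6306, -0.1594]), 'moment': array([-0.0278, -0.0334, -0.0145]), 'width': np.float64(0.0852)}
scene {'camera_matrix': [[395.4371, 0.0, 321.075], [0.0, 395.4371, 199.9357], [0.0, 0.0, 1.0]], 'cam_to_world': [[0.325, -0.6198, 0.7143, 1.2558], [0.9455, 0.1976, -0.2587, -0.1257], [0.0192, 0.7595, 0.6502, 0.6971], [0.0, 0.0, 0.0, 1.0]]}
top {'camera_matrix': [[474.6315, 0.0, 321.6166], [0.0, 474.6315, 192.8641], [0.0, 0.0, 1.0]], 'cam_to_world': [[0.0059, 0.9827, -0.1849, 0.3659], [-0.9999, 0.0031, -0.0154, 0.1], [-0.0146, 0.185, 0.9826, 1.3558], [0.0, 0.0, 0.0, 1.0]]}
{'camera_matrix': array([[309.70691629,   0.        , 317.14867865],
       [  0.        , 309.70691629, 198.85228432],
       [  0.        ,   0.        ,   1.        ]]), 'T_tool_cam': array([[-6.74014567e-04,  9.62067312e-01,  2.72811351e-01,
         6.77631671e-02],
       [ 9.99998942e-01,  1.00007761e-03, -1.05614418e-03,
         2.33538433e-05],
       [-1.28891431e-03,  2.72810351e-01, -9.62066968e-01,
        -1.81519146e-01],
       [ 0.00000000e+00,  0.00000000e+00,  0.00000000e+00,
         1.00000000e+00]])}
```

View pics/scene0.png

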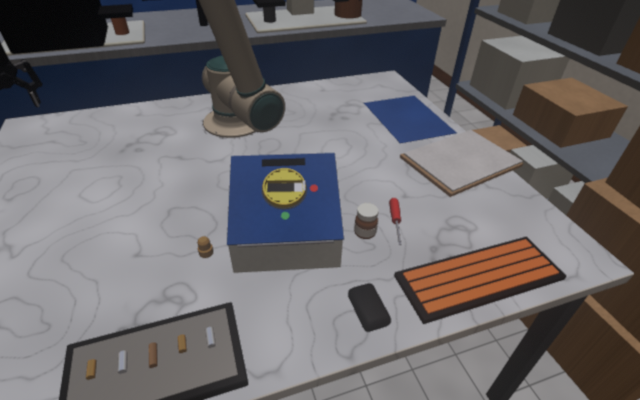

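View pics/top0.png

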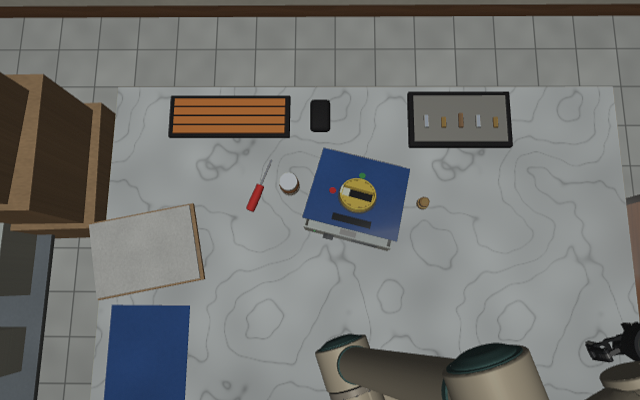

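The scene view shows the lid at (285,195), with the jar at (367,220), the screwdriver at (397,220) and the barrel at (205,245). In the top view the dial is at (358,195), its pointer at (345,191), the black pad at (351,220), and the lid is ajar. Next I'll measure them.

```bash
cat > h.py <<'E'
import numpy as np,cv2
from rig import camera_model
def pts(n,d,mask):
    m=camera_model(n);K=m["camera_matrix"];T=m["cam_to_world"]
    v,u=np.nonzero(mask&(d>0));z=d[v,u]
    P=np.c_[(u-K[0,2])/K[0,0]*z,-(v-K[1,2])/K[1,1]*z,-z]
    return P@T[:3,:3].T+T[:3,3],u,v
def ray(n,u,v):
    m=camera_model(n);K=m["camera_matrix"];T=m["cam_to_world"]
    r=np.array([(u-K[0,2])/K[0,0],-(v-K[1,2])/K[1,1],-1]);return T[:3,3],T[:3,:3]@r
def onplane(n,u,v,p0,nn):
    o,r=ray(n,u,v);return o+r*((p0-o)@nn)/(r@nn)
def blob(mask,roi):
    m=np.zeros_like(mask);x0,y0,x1,y1=roi;m[y0:y1,x0:x1]=mask[y0:y1,x0:x1]
    k,l,s,c=cv2.connectedComponentsWithStats(m.astype(np.uint8));
    if k<2:return m,None
    i=1+np.argmax(s[1:,4]);return l==i,c[i]
E
python3 - <<'E'
from h import *
R={"scene":(215,140,420,280),"top":(240,140,440,260)}
for n in R:
    f=np.load(n+"0.npz");im,d=f["im"],f["d"];h=cv2.cvtColor(im,cv2.COLOR_RGB2HSV);H,S,V=[h[...,i].astype(int) for i in range(3)]
    blue,c=blob((H>105)&(H<130)&(S>120),R[n])
    P,u,v=pts(n,d,blue)
    c0=np.median(P,0);
    for _ in range(5):
        U,s,Vt=np.linalg.svd(P-P.mean(0),full_matrices=False);nn=Vt[2]*np.sign(Vt[2][2]);r=(P-P.mean(0))@nn;P=P[abs(r)<max(.003,2*r.std())]
    p0=P.mean(0)
    print(n,"plane",p0.round(4),nn.round(4),"tilt",np.arccos(nn[2]),"az",np.arctan2(-nn[1],-nn[0]),"rms",r.std(),len(P))
    hull=cv2.convexHull(np.c_[np.nonzero(blue)[1],np.nonzero(blue)[0]].astype(np.int32))
    q=cv2.approxPolyDP(hull,8,True)[:,0];print(q.tolist())
    C=np.array([onplane(n,*p,p0,nn) for p in q]);print(C.round(4).tolist(),np.linalg.norm(C-np.roll(C,-1,0),axis=1).round(3))
    ms={"yellow":(H>20)&(H<32)&(S>140)&(V>110),"red":((H<6)|(H>174))&(S>140),"green":(H>50)&(H<85)&(S>100),"black":(V<40)}
    roi={"scene":(250,150,330,225),"top":(310,165,390,240)}[n]
    for k,m in ms.items():
        b,c=blob(m,roi);
        if c is None:print(k,None);continue
        off={"yellow":.016}.get(k,0);print(k,b.sum(),c.round(1),onplane(n,*c,p0+off*nn,nn).round(4))
    x0,y0,x1,y1=roi
    cv2.imwrite(f"pics/{n}0z.png",cv2.resize(im[y0:y1,x0:x1,::-1],None,fx=7,fy=7,interpolation=cv2.INTER_CUBIC))
E
```

```text
scene plane [0.613  0.0194 0.1291] [ 0.3388 -0.0853  0.937 ] tilt 0.3569236036762209 az 2.8949910732541566 rms 0.0012253187956815246 7114
[[342, 238], [228, 243], [232, 157], [333, 154]]
[[0.7261, 0.1151, 0.0969], [0.6675, -0.1137, 0.0973], [0.472, -0.0641, 0.1725], [0.53, 0.1642, 0.1723]] [0.236 0.215 0.236 0.216]
yellow 7 [283. 203.] [0.6287 0.015  0.1401]
red 31 [313.5 187.6] [0.5993 0.0934 0.1408]
green 48 [284.7 215.1] [0.6431 0.0139 0.1177]
black None
top plane [0.6074 0.028  0.1344] [ 0.3383 -0.0852  0.9372] tilt 0.3563390485378848 az 2.894848173464072 rms 0.0015663703988552415 4167
[[409, 169], [399, 224], [357, 230], [303, 216], [323, 149]]
[[0.6691, -0.1169, 0.099], [0.5116, -0.0773, 0.1595], [0.4942, 0.0299, 0.1755], [0.5289, 0.165, 0.1753], [0.7245, 0.1167, 0.1003]] [0.173 0.11  0.139 0.215 0.24 ]
yellow 630 [358.2 194.7] [0.5867 0.0251 0.1587]
red 28 [332.3 189.9] [0.6022 0.0914 0.1421]
green 30 [361.9 175.2] [0.647  0.0124 0.1187]
black 133 [360.5 195.2] [0.5887 0.0181 0.1403]
```

```bash
python3 -c "
import cv2;print(cv2.imread('pics/top0z.png').shape)"
```

```text
(525, 560, 3)
```

View pics/top0z.png

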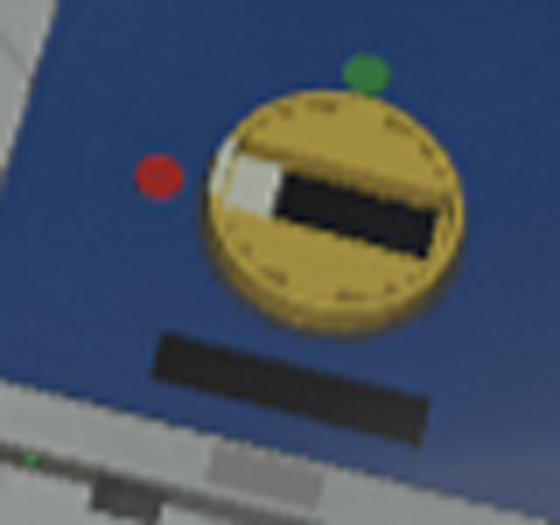

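View pics/scene0z.png

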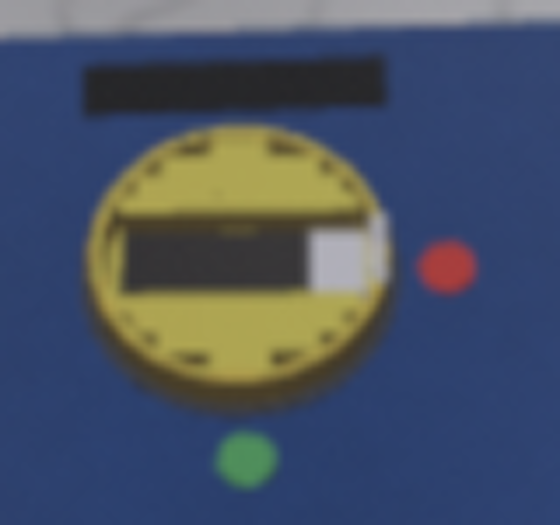

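>>> drive_tool:
  motion: "0 0 -10.5 0 0 -0.008 0;0 0 -10.5 0 0 -0.008 0;0 0 -10.5 0 0 -0.008 0;0 0 -10.5 0 0 -0.008 0;0 0 -10.5 0 0 -0.008 0;0 0 -10.5 0 0 -0.008 0;0 0 -10.5 0 0 -0.008 0;0 0 -10.5 0 0 -0.008 0;0 0 -10.5 0 0 -0.008 0;0 0 -10.5 0 0 -0.008 0;0 0 -10.5 0 0 0 0;0 0 -10.5 0 0 0 0"
  newtons: 20

```text
clock: 1.6
position: [0.2491, -0.5134, 0.2678]
ee_rot: [-0.004, 0.218, 0.976, 0.007]
contact_force: [0.1, -0.4, -0.9]
width: -0.0002
```

```bash
cat >> h.py <<'E'
from rig import get_state
from scipy.spatial.transform import Rotation as Ro
yaw=-0.2466; HG=np.array([.6986,.0003,.0900])
ex=np.array([np.cos(yaw),np.sin(yaw),0]);ey=np.array([-np.sin(yaw),np.cos(yaw),0])
def rep(target,yaz):
    s=get_state();w=s["ee_rot"];R=Ro.from_quat([w[1],w[2],w[3],w[0]])
    y=np.array([np.cos(yaz),np.sin(yaz),0]);z=np.array([0,0,-1.]);x=np.cross(y,z)
    G=Ro.from_matrix(np.c_[x,y,z])
    print("t",round(float(s["clock"]),3),"pos",s["position"].round(4),"q",s["qpos"].round(3),"F",s["contact_force"].round(2),"M",s["moment"].round(3),"w",round(float(s["width"]),4))
    print("rotvec deg",np.degrees((R.inv()*G).as_rotvec()).round(2),"shift tool(now)",R.inv().apply(target-s["position"]).round(4),"shift in goal frame",G.inv().apply(target-s["position"]).round(4), "yaz",np.degrees(np.arctan2(*R.as_matrix()[[1,0],1])).round(2))
E
python3 - <<'E'
from h import *
t=HG-.195*ex;t[2]=.22;print(t);rep(t,yaw+np.pi/2)
E
```

```text
[0.50949914 0.04790111 0.22      ]
t 1.6 pos [ 0.2491 -0.5134  0.2678] q [-1.241  0.248  1.361  0.     1.549 -2.373] F [ 0.15 -0.42 -0.87] M [-0.039 -0.003  0.029] w -0.0002
rotvec deg [  0.75  -0.6  -11.02] shift tool(now) [0.0022 0.6182 0.0553] shift in goal frame [-0.1155  0.6079  0.0478] yaz 64.85
```

>>> drive_tool:
  motion: "0.7 -0.6 -5.5 0 0.03 0 0;0 0 -5.5 0 0.055 0 0;0 0 0 -0.012 0.058 0 0;0 0 0 -0.012 0.058 0 0;0 0 0 -0.012 0.058 0 0;0 0 0 -0.012 0.058 0 0;0 0 0 -0.012 0.058 0 0;0 0 0 -0.012 0.058 0 0;0 0 0 -0.012 0.058 0 0;0 0 0 -0.012 0.05 0 0;0 0 0 0 0.03 0 0;0 0 0 0 0 0 0"

```text
clock: 3.1
position: [0.4949, 0.0312, 0.2635]
ee_rot: [-0.002, 0.121, 0.993, 0.002]
contact_force: [-0.1, -0.5, -0.4]
width: -0.0004
```

```bash
python3 - <<'E'
from h import *
t=HG-.195*ex;t[2]=.22;print(t);rep(t,yaw+np.pi/2)
E
```

```text
[0.50949914 0.04790111 0.22      ]
t 3.1 pos [0.4949 0.0312 0.2635] q [-0.081  0.124  1.531  0.005  1.491 -1.41 ] F [-0.13 -0.52 -0.41] M [-0.078 -0.003  0.017] w -0.0004
rotvec deg [ 0.22 -0.26  0.27] shift tool(now) [-0.0103  0.0196  0.0436] shift in goal frame [-0.01    0.0198  0.0435] yaz 76.14
```

>>> drive_tool:
  motion: "0.2 -0.2 0.3 -0.009 0.01 0.01 0;0 0 0 -0.008 0.01 0.015 0;0 0 0 0 0 0 0"

```text
clock: 3.48
position: [0.5168, 0.0452, 0.2357]
ee_rot: [-0.001, 0.125, 0.992, -0.001]
contact_force: [0.1, -0.0, 0.6]
width: 0.0003
```

```bash
python3 - <<'E'
from h import *
from rig import get_image
t=HG-.188*ex;t[2]=.22;rep(t,yaw+np.pi/2)
for n in ["wrist","top"]:
    im,d=get_image(n);cv2.imwrite(f"pics/{n}1.png",im[...,::-1])
E
```

```text
t 3.475 pos [0.5168 0.0452 0.2357] q [-4.600e-02  1.710e-01  1.541e+00 -1.000e-03  1.433e+00 -1.367e+00] F [ 0.12 -0.03  0.62] M [-0.016 -0.027 -0.008] w 0.0003
rotvec deg [-0.09 -0.15 -0.2 ] shift tool(now) [0.0007 0.0009 0.0157] shift in goal frame [0.0007 0.0009 0.0157] yaz 75.67
```

View pics/wrist1.png

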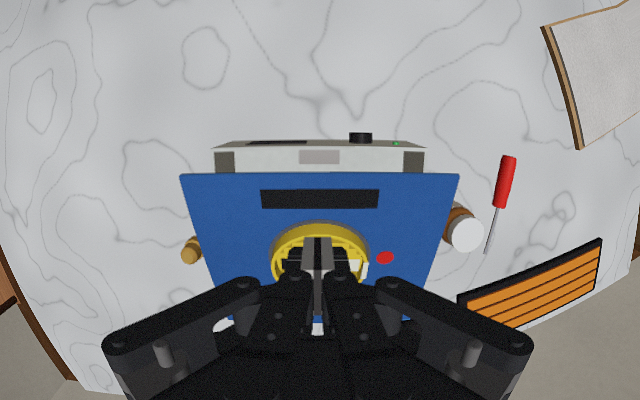

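View pics/top1.png

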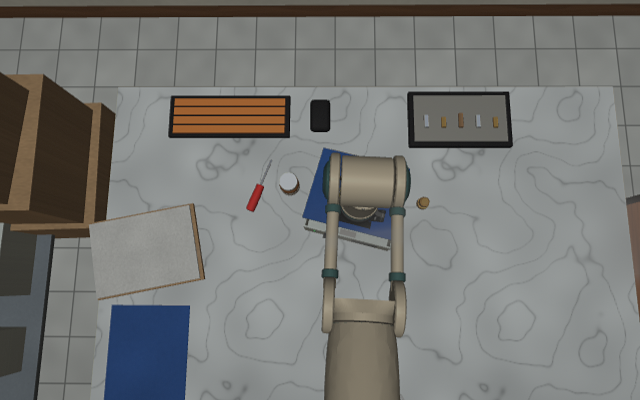

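The wrist view has the pad centred at (320,198), with the fingertips in line with it laterally. In the top view the arm covers the dial. I'll cast the pad pixel onto the lid plane as a check.

```bash
cat >> h.py <<'E'
def wristray(u,v,pos,quat):
    m=camera_model("wrist");K=m["camera_matrix"];T=m["T_tool_cam"]
    a=(u-K[0,2])/K[0,0];b=(v-K[1,2])/K[1,1];th=np.hypot(a,b);k=np.sin(th)/max(th,1e-9)
    r=np.array([a*k,-b*k,-np.cos(th)])
    R=Ro.from_quat([quat[1],quat[2],quat[3],quat[0]])
    return R.apply(T[:3,3])+pos,R.apply(T[:3,:3]@r)
def wplane(u,v,pos,quat,p0,nn):
    o,r=wristray(u,v,pos,quat);return o+r*((p0-o)@nn)/(r@nn)
E
python3 - <<'E'
from h import *
s=get_state();th=.357
nn=np.cos(th)*np.array([0,0,1])+np.sin(th)*ex
p0=HG+.006*nn
al=-np.cos(th)*ex+np.sin(th)*np.array([0,0,1])
for uv in [(319.5,198),(386,257),(180,174),(460,174)]:
    p=wplane(*uv,s["position"],s["ee_rot"],p0,nn);print(uv,p.round(4),"along",((p-p0)@al).round(4),"y",((p-p0)@ey).round(4))
E
```

```text
(319.5, 198) [0.5181 0.0452 0.1658] along 0.2008 y -0.0005
(386, 257) [0.6025 0.0939 0.1397] along 0.1261 y 0.0673
(180, 174) [ 0.4652 -0.0648  0.1749] along 0.2269 y -0.1201
(460, 174) [0.5248 0.1686 0.1746] along 0.226 y 0.1208
```

>>> drive_tool:
  motion: "0 0 0 0 0 0.025 0;0 0 0 0 0 0.02 0;0 0 0 0 0 0.01 0;0 0 0 0.001 0 0.01 0;0 0 0 0.002 0 0.01 0;0 0 0 0.002 0 0.01 0;0 0 0 0.002 0 0.01 0;0 0 0 0.002 0 0.01 0"

```text
clock: 4.58
position: [0.5104, 0.0446, 0.1318]
ee_rot: [0.004, 0.126, 0.992, -0.001]
contact_force: [-0.6, 0.2, 0.7]
width: -0.0
```

```bash
python3 - <<'E'
from h import *
t=HG-.198*ex;t[2]=.096;rep(t,yaw+np.pi/2)
E
```

```text
t 4.575 pos [0.5104 0.0446 0.1318] q [-0.047  0.222  1.741 -0.002  1.172 -1.363] F [-0.62  0.2   0.74] M [0.023 0.087 0.066] w -0.0
rotvec deg [-0.03  0.46 -0.4 ] shift tool(now) [0.005  0.003  0.0357] shift in goal frame [0.0047 0.003  0.0358] yaz 75.47
```

>>> drive_tool:
  motion: "0 0.4 -0.4 0.002 0.002 0.01 0;0 0 0 0.001 0.001 0.01 0;0 0 0 0.001 0 0.01 0;0 0 0 0 0 0.008 0;0 0 0 0 0 0.006 0;0 0 0 0 0 0.006 0"

```text
clock: 5.32
position: [0.5063, 0.0489, 0.0782]
ee_rot: [-0.001, 0.123, 0.992, -0.0]
contact_force: [-1.2, 0.1, 1.2]
width: 0.0002
```

```bash
python3 - <<'E'
from h import *
t=HG-.198*ex;t[2]=.096;rep(t,yaw+np.pi/2)
E
```

```text
t 5.325 pos [0.5063 0.0489 0.0782] q [-4.000e-02  2.730e-01  1.820e+00 -1.000e-03  1.050e+00 -1.365e+00] F [-1.25  0.1   1.24] M [0.086 0.195 0.045] w 0.0002
rotvec deg [-0.04 -0.06  0.04] shift tool(now) [-0.0003 -0.0002 -0.0178] shift in goal frame [-0.0003 -0.0002 -0.0178] yaz 75.91
```

```bash
python3 - <<'E'
from h import *
from rig import get_image
for n in ["wrist","scene"]:
    im,d=get_image(n);cv2.imwrite(f"pics/{n}2.png",im[...,::-1]);np.savez(n+"2.npz",im=im,d=d)
im=cv2.imread("pics/scene2.png")[120:290,200:430];cv2.imwrite("pics/scene2z.png",cv2.resize(im,None,fx=3.4,fy=3.4,interpolation=cv2.INTER_CUBIC))
E
```

```text
(no output)
```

View pics/wrist2.png

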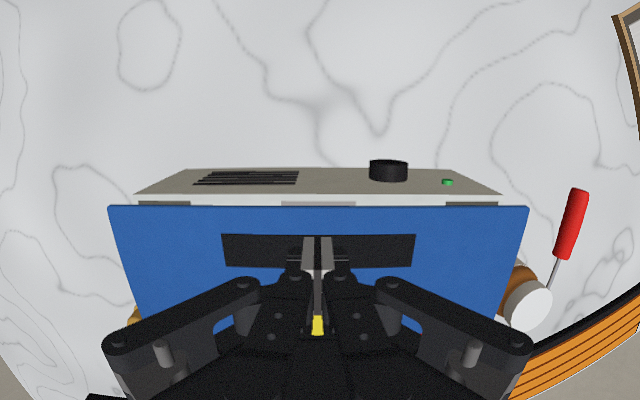

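View pics/scene2z.png

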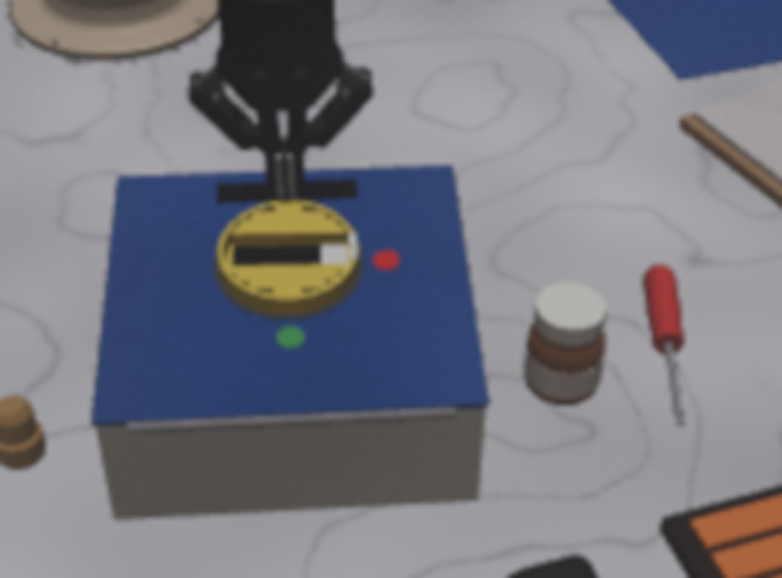

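The lid looks lower but not clearly shut. The fingertips are on the pad at about (318,245) in the wrist view. I'll measure its tilt.

```bash
cat >> h.py <<'E'
def lidplane(n,im,d,roi):
    h=cv2.cvtColor(im,cv2.COLOR_RGB2HSV);H,S=[h[...,i].astype(int) for i in range(2)]
    blue,c=blob((H>105)&(H<130)&(S>120),roi)
    P,u,v=pts(n,d,blue)
    for _ in range(6):
        q=P.mean(0);U,s,Vt=np.linalg.svd(P-q,full_matrices=False);nn=Vt[2]*np.sign(Vt[2][2]);r=(P-q)@nn;P=P[abs(r)<max(.003,2*r.std())]
    print(n,"plane",q.round(4),"n",nn.round(4),"tilt about hinge",np.arcsin(nn@ex).round(4),"sideways",np.arcsin(nn@ey).round(4),"rms",r.std().round(4),len(P))
    return P.mean(0),nn
E
python3 - <<'E'
from h import *
f=np.load("scene2.npz");p,n=lidplane("scene",f["im"],f["d"],(215,140,420,280))
for w in [.2,.224]:
    th=np.arcsin(n@ex);print(w, .09+w*np.sin(th)+.006*np.cos(th))
for u,v in [(285,170),(285,172),(285,175),(284,178),(270,176),(300,176)]:
    m=np.zeros((400,640),bool);m[v,u]=1;P,_,_=pts("scene",f["d"],m);print(u,v,P.round(4),f["im"][v,u])
E
```

```text
scene plane [0.6116 0.0197 0.1053] n [ 0.0935 -0.0232  0.9953] tilt about hinge 0.0965 sideways 0.0004 rms 0.0011 5703
0.2 0.11524118470535227
0.224 0.11755347634383781
285 170 [[0.5154 0.0498 0.1405]] [65 63 63]
285 172 [[0.5156 0.0495 0.1349]] [64 63 63]
285 175 [[0.5149 0.0493 0.1255]] [59 57 58]
284 178 [[0.5179 0.0458 0.1194]] [62 57 42]
270 176 [[0.4952 0.0167 0.1157]] [37 37 39]
300 176 [[0.5186 0.0855 0.1169]] [38 38 40]
```

```bash
python3 - <<'E'
from h import *
s=get_state();th=.0965
nn=np.cos(th)*np.array([0,0,1])+np.sin(th)*ex
p0=HG+.006*nn
al=-np.cos(th)*ex+np.sin(th)*np.array([0,0,1])
for dz in [0,.0365]:
  for uv in [(318.5,251),(108,206),(530,206)]:
    p=wplane(*uv,s["position"]+[0,0,dz],s["ee_rot"],p0,nn);print(dz,uv,p.round(4),"along",((p-p0)@al).round(4),"y",((p-p0)@ey).round(4))
f=np.load("wrist2.npz");d=f["d"]
m=camera_model("wrist");K=m["camera_matrix"];T=m["T_tool_cam"]
for u,v in [(307,238),(306,245),(306,250),(306,260),(330,240),(330,260),(250,250),(380,250)]:
    a=(u-K[0,2])/K[0,0];b=(v-K[1,2])/K[1,1];t=np.hypot(a,b);k=np.tan(t)/t;z=d[v,u]
    print(u,v,f["im"][v,u],(T[:3,:3]@np.array([a*k*z,-b*k*z,-z])+T[:3,3]).round(4))
E
```

```text
0 (318.5, 251) [0.5048 0.0489 0.1154] along 0.2013 y -0.0002
0 (108, 206) [ 0.4521 -0.0615  0.1177] along 0.2256 y -0.12
0 (530, 206) [0.5107 0.1721 0.1177] along 0.2257 y 0.1207
0.0365 (318.5, 251) [0.5224 0.0445 0.1136] along 0.1831 y -0.0001
0.0365 (108, 206) [ 0.4558 -0.0951  0.1166] along 0.2137 y -0.1518
0.0365 (530, 206) [0.53   0.2004 0.1166] along 0.2139 y 0.1529
307 238 [106 103 102] [ 0.0123 -0.0059 -0.0459]
306 245 [103 102 100] [ 0.0113 -0.0062 -0.052 ]
306 250 [104 101 100] [ 0.0118 -0.0059 -0.0583]
306 260 [99 96 94] [ 0.0118 -0.0056 -0.068 ]
330 240 [104 102  99] [ 0.012   0.005  -0.0477]
330 260 [102 102 100] [ 0.0117  0.0042 -0.0677]
250 250 [39 32 39] [ 0.0026 -0.0355 -0.0398]
380 250 [31 35 38] [ 0.0021  0.0313 -0.0386]
```

```bash
python3 - <<'E'
from h import *
m=camera_model("wrist");K=m["camera_matrix"];T=m["T_tool_cam"]
for p in [(.011,0,0),(-.011,0,0),(.011,0,-.02),(.011,0,-.038),(.011,0,-.045),(-.011,0,-.038)]:
    c=np.linalg.inv(T)@np.r_[p,1];t=np.arctan2(np.hypot(c[0],c[1]),-c[2]);r=np.hypot(c[0],c[1])
    print(p,K[0,2]+K[0,0]*t*c[0]/r,K[1,2]-K[0,0]*t*c[1]/r)
a=cv2.imread("pics/wrist1.png")[190:300,250:390];b=cv2.imread("pics/wrist2.png")[190:300,250:390]
cv2.imwrite("pics/w12.png",cv2.resize(np.vstack([a,b]),None,fx=2.7,fy=2.7,interpolation=cv2.INTER_CUBIC))
E
```

```text
(0.011, 0, 0) 318.96464929067133 210.63443196593167
(-0.011, 0, 0) 318.9212236036267 243.28653458474471
(0.011, 0, -0.02) 319.1224292318535 221.7817592700528
(0.011, 0, -0.038) 319.29542986981085 234.12199932404204
(0.011, 0, -0.045) 319.3726277619752 239.66929408406995
(-0.011, 0, -0.038) 319.21293841337365 272.4454145941974
```

View pics/w12.png

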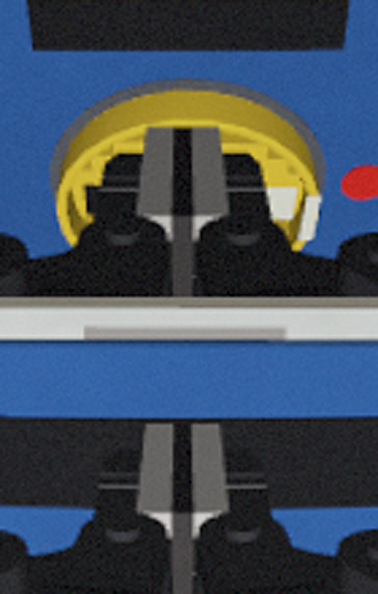

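The wrist camera shows the fingertips ending about 37–40 mm short of the reported TCP. Lid plane, scene depth and force agree with that, so the lid is still 0.097 rad open. I'll keep pressing until the stop gives a force.

>>> drive_tool:
  motion: "0 0 0 0.001 0 0.008 0;0 0 0 0 0 0.008 0;0 0 0 0 0 0.005 0;0 0 0 0 0 0.003 0"

```text
clock: 5.92
position: [0.5062, 0.0491, 0.0574]
ee_rot: [0.001, 0.123, 0.992, -0.0]
contact_force: [-10.6, 0.6, 38.2]
width: 0.0004
```

```bash
python3 - <<'E'
from h import *
t=HG-.198*ex;t[2]=.059;rep(t,yaw+np.pi/2)
E
```

```text
t 5.925 pos [0.5062 0.0491 0.0574] q [-4.000e-02  2.940e-01  1.851e+00 -1.000e-03  9.960e-01 -1.364e+00] F [-10.59   0.64  38.24] M [ 0.098  1.694 -0.008] w 0.0004
rotvec deg [-0.02  0.07  0.05] shift tool(now) [-0.0005 -0.0004 -0.0016] shift in goal frame [-0.0005 -0.0004 -0.0016] yaz 75.92
```

>>> drive_tool:
  motion: "0 0 0 0 0 -0.01 0;0 0 0 0 0 -0.03 0;0 0 0 0.02 0 -0.04 0;0 0 0 0.03 0 -0.04 0;0 0 0 0.03 0 -0.02 0;0 0 0 0 0 0 0"

```text
clock: 6.68
position: [0.4279, 0.0687, 0.201]
ee_rot: [0.002, 0.123, 0.992, -0.0]
contact_force: [0.7, -0.7, -0.4]
width: 0.0001
```

```bash
python3 - <<'E'
from h import *
from rig import get_image
t=HG-.127*ex;t[2]=.13;rep(t,yaw+np.pi/2)
s=get_state();print(s["position"].tolist(),s["ee_rot"].tolist())
for n in ["wrist","scene"]:
    im,d=get_image(n);cv2.imwrite(f"pics/{n}3.png",im[...,::-1]);np.savez(n+"3.npz",im=im,d=d,pos=s["position"],q=s["ee_rot"])
lidplane("scene",im,d,(215,140,420,280))
E
```

```text
t 6.675 pos [0.4279 0.0687 0.201 ] q [-1.000e-03  5.200e-02  1.766e+00 -1.000e-03  1.319e+00 -1.325e+00] F [ 0.69 -0.7  -0.41] M [ 0.017  0.001 -0.004] w 0.0001
rotvec deg [-0.01  0.22  0.02] shift tool(now) [-0.152  -0.0003  0.0716] shift in goal frame [-0.1522 -0.0003  0.071 ] yaz 75.89
[0.4278847032356355, 0.06872723083459045, 0.20104165874513744] [0.0018678138980392598, 0.12281429323911884, 0.9924278574729171, -0.00032917948502626874]
scene plane [0.6122 0.0196 0.097 ] n [9.e-04 3.e-04 1.e+00] tilt about hinge 0.0008 sideways 0.0005 rms 0.001 5120
```

View pics/wrist3.png

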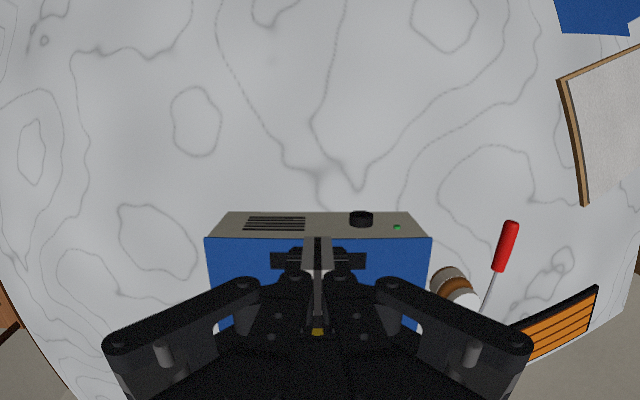

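View pics/scene3.png

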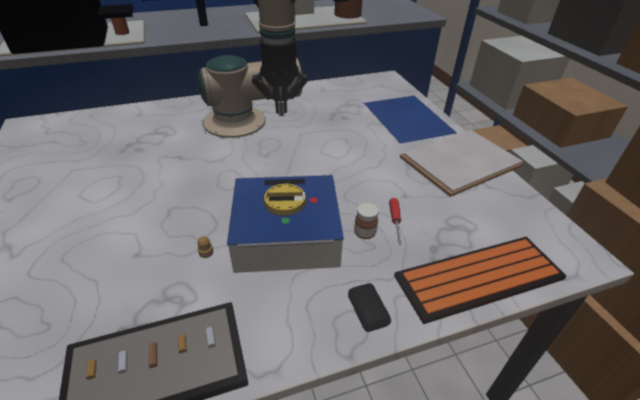

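The lid is shut: tilt 0.0008 rad in the scene view. The dial is at (285,198) with its white end towards the red dot. Now for the slot's position and direction.

```bash
python3 - <<'E'
from h import *
f=np.load("scene3.npz");im=f["im"];h=cv2.cvtColor(im,cv2.COLOR_RGB2HSV);H,S,V=[h[...,i].astype(int) for i in range(3)]
roi=(258,182,312,216);up=np.array([0,0,1.])
C=HG-.127*ex;print("expected dial centre",C.round(4))
def show(k,m,z):
    b,c=blob(m,roi)
    if c is None:print(k,None);return
    v,u=np.nonzero(b);P=np.array([onplane("scene",a,bb,np.array([0,0,z]),up) for a,bb in zip(u,v)])
    mu=P.mean(0);w,E=np.linalg.eigh(np.cov((P-mu)[:,:2].T));e=E[:,1];e=e*np.sign(e@ey[:2])
    l=(P-mu)[:,:2]@e
    r=mu-C;print(k,b.sum(),c.round(1),mu.round(4),"rel hx,hy",(r@ex).round(4),(r@ey).round(4),"axis dial angle deg",np.degrees(yaw+np.pi/2-np.arctan2(e[1],e[0])).round(1),"ext",l.min().round(3),l.max().round(3))
show("black",(V<75)&(S<90),.099)
show("white",(V>140)&(S<60),.099)
show("yellow",(H>18)&(H<34)&(S>120)&(V>130),.111)
cv2.imwrite("pics/scene3z.png",cv2.resize(im[170:230,240:330,::-1],None,fx=8,fy=8,interpolation=cv2.INTER_CUBIC))
E
```

```text
expected dial centre [0.5754 0.0313 0.09  ]
black 99 [281.1 197.5] [0.5622 0.0262 0.099 ] rel hx,hy -0.0116 -0.0082 axis dial angle deg 3.4 ext -0.028 0.028
white 43 [299.8 196.8] [0.5728 0.0685 0.099 ] rel hx,hy -0.0116 0.0354 axis dial angle deg -36.4 ext -0.014 0.017
yellow 253 [283.  203.7] [0.5983 0.0216 0.111 ] rel hx,hy 0.0245 -0.0038 axis dial angle deg 9.2 ext -0.046 0.043
```

View pics/scene3z.png

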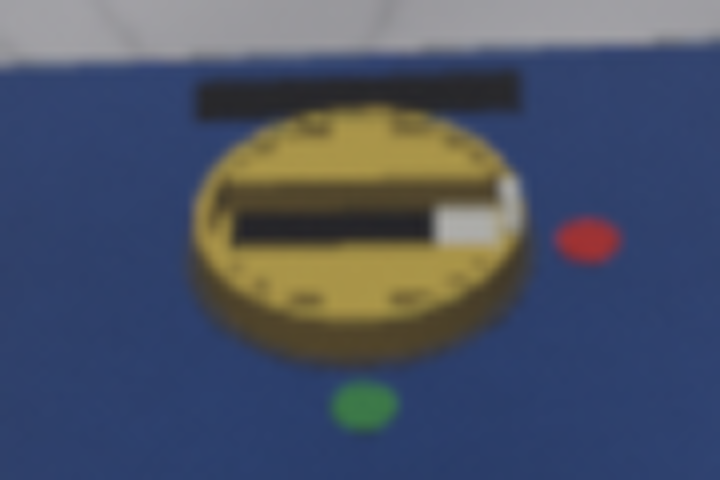

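```bash
python3 - <<'E'
from h import *
up=np.array([0,0,1.]);C=HG-.127*ex
for nm,(a,b) in {"far edge":((269,192.75),(301.9,192.5)),"near edge":((269.4,200.4),(301.2,200.4))}.items():
    A,B=[onplane("scene",*p,np.array([0,0,.111]),up) for p in (a,b)];e=B-A
    M=(A+B)/2-C;print(nm,"angle",np.degrees(np.arctan2(e@ex,e@ey)).round(1),"mid rel",(M@ex).round(4),(M@ey).round(4),"len",np.linalg.norm(e).round(3))
for q in [(313.5,200),(285.5,220.5)]:
    P=onplane("scene",*q,np.array([0,0,.096]),up)-C;print("dot",P@ex,P@ey)
f=np.load("wrist3.npz");d=f["d"];im=f["im"]
m=camera_model("wrist");K=m["camera_matrix"];T=m["T_tool_cam"]
u,v=np.meshgrid(np.arange(640),np.arange(400));a=(u-K[0,2])/K[0,0];b=(v-K[1,2])/K[1,1];t=np.hypot(a,b)+1e-9;k=np.tan(np.minimum(t,1.5))/t
Q=np.stack([a*k*d,-b*k*d,-d],-1)@T[:3,:3].T+T[:3,3]
ok=(d>0)&(d<.19)&(Q[...,2]<.02)&(t<1.3)
for lo,hi in [(-.07,-.06),(-.06,-.05),(-.05,-.04),(-.04,-.03),(-.03,-.02),(-.02,-.014),(-.014,-.007),(-.007,0),(0,.007),(.007,.014),(.014,.02),(.02,.03),(.03,.04),(.04,.05)]:
    s=ok&(Q[...,1]>=lo)&(Q[...,1]<hi);
    if s.sum():
        i=np.percentile(Q[s][:,2],99);print(lo,hi,s.sum(),"zmax",i.round(4),"x there",np.median(Q[s][Q[s][:,2]>i-.003][:,0]).round(3))
E
```

```text
far edge angle 2.8 mid rel -0.0143 0.0024 len 0.076
near edge angle 3.6 mid rel 0.0134 0.0016 len 0.072
dot -0.0014825647097089206 0.06690044318370067
dot 0.06379330239681648 0.0006415960416053836
-0.07 -0.06 97 zmax -0.1222 x there 0.013
-0.06 -0.05 2076 zmax -0.1119 x there 0.013
-0.05 -0.04 3666 zmax -0.1008 x there 0.013
-0.04 -0.03 3813 zmax -0.0891 x there 0.013
-0.03 -0.02 2863 zmax -0.0841 x there 0.013
-0.02 -0.014 2231 zmax -0.0631 x there 0.008
-0.014 -0.007 4064 zmax -0.0496 x there 0.008
-0.007 0 3771 zmax -0.046 x there 0.012
0 0.007 4188 zmax -0.0471 x there 0.012
0.007 0.014 3690 zmax -0.0508 x there 0.008
0.014 0.02 1515 zmax -0.0813 x there 0.008
0.02 0.03 3258 zmax -0.0856 x there 0.013
0.03 0.04 4107 zmax -0.0905 x there 0.012
0.04 0.05 3313 zmax -0.1028 x there 0.013
```

>>> drive_tool:
  motion: "0 0 0 -0.04 0 0 40;0 0.2 0 -0.045 0 0.01 40;0 0 0 -0.045 0 0.02 40;0 0 1.6 -0.022 0.002 0.025 40;0 0 1.6 0 0 0.02 40;0 0 0 0 0 0 40"

```text
clock: 7.52
position: [0.5845, 0.0295, 0.1122]
ee_rot: [-0.005, 0.152, 0.988, -0.001]
contact_force: [-0.0, 0.6, -0.2]
width: 0.0339
```

```bash
cat >>h.py <<'E'
DC=HG-.127*ex+.001*ey
E
python3 - <<'E'
from h import *
from rig import get_image
t=DC.copy();t[2]=.12;rep(t,yaw+np.pi/2-np.radians(3.2))
s=get_state()
for n in ["wrist","scene"]:
    im,d=get_image(n);cv2.imwrite(f"pics/{n}4.png",im[...,::-1]);np.savez(n+"4.npz",im=im,d=d,pos=s["position"],q=s["ee_rot"])
cv2.imwrite("pics/scene4z.png",cv2.resize(im[110:250,220:350,::-1],None,fx=4.2,fy=4.2,interpolation=cv2.INTER_CUBIC))
f=np.load("wrist4.npz");d=f["d"];im=f["im"]
m=camera_model("wrist");K=m["camera_matrix"];T=m["T_tool_cam"]
u,v=np.meshgrid(np.arange(640),np.arange(400));a=(u-K[0,2])/K[0,0];b=(v-K[1,2])/K[1,1];t=np.hypot(a,b)+1e-9;k=np.tan(np.minimum(t,1.5))/t
Q=np.stack([a*k*d,-b*k*d,-d],-1)@T[:3,:3].T+T[:3,3]
ok=(d>0)&(d<.19)&(Q[...,2]<-.02)&(t<1.3)
e=np.arange(-.06,.061,.005)
for lo,hi in zip(e,e[1:]):
    s=ok&(Q[...,1]>=lo)&(Q[...,1]<hi);
    if s.sum()>20:
        i=np.percentile(Q[s][:,2],98);print(lo.round(3),s.sum(),"zmax",i.round(4),"x there",np.median(Q[s][Q[s][:,2]>i-.003][:,0]).round(3))
E
```

```text
t 7.525 pos [0.5845 0.0295 0.1122] q [-6.800e-02  3.520e-01  1.601e+00 -1.000e-03  1.199e+00 -1.332e+00] F [-0.03  0.63 -0.15] M [-0.011 -0.009 -0.004] w 0.0339
rotvec deg [-0.21 -0.53 -0.21] shift tool(now) [ 0.0094 -0.     -0.0077] shift in goal frame [ 0.0093  0.     -0.0078] yaz 72.46
-0.06 1651 zmax -0.1082 x there 0.013
-0.055 2115 zmax -0.0952 x there -0.006
-0.05 3707 zmax -0.092 x there 0.013
-0.045 1867 zmax -0.088 x there 0.013
-0.04 1077 zmax -0.0834 x there 0.008
-0.035 862 zmax -0.0532 x there 0.008
-0.03 1452 zmax -0.0502 x there 0.008
-0.025 2092 zmax -0.0483 x there 0.012
-0.02 2962 zmax -0.0461 x there 0.006
-0.015 1800 zmax -0.1119 x there 0.011
-0.01 1598 zmax -0.1126 x there 0.011
-0.005 1321 zmax -0.1138 x there 0.011
-0.0 1345 zmax -0.1134 x there 0.011
0.005 1737 zmax -0.1124 x there 0.011
0.01 1906 zmax -0.1081 x there 0.018
0.015 3113 zmax -0.0455 x there 0.006
0.02 1789 zmax -0.0508 x there 0.012
0.025 1183 zmax -0.0492 x there 0.008
0.03 882 zmax -0.0829 x there 0.008
0.035 1267 zmax -0.0848 x there 0.008
0.04 2740 zmax -0.0904 x there 0.014
0.045 3105 zmax -0.0926 x there 0.012
0.05 2034 zmax -0.1007 x there 0.013
0.055 1340 zmax -0.1128 x there 0.013
```

View pics/wrist4.png

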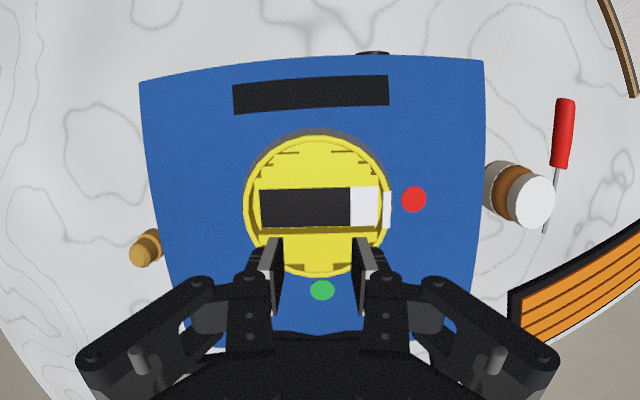

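View pics/scene4z.png

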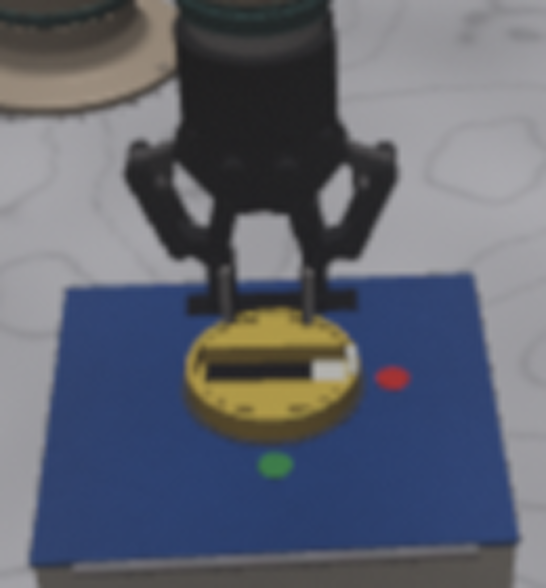

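The wrist view now shows the dial clearly: slot floor from (261,209) to (380,207), white end at (366,206), red dot at (413,199), and both fingertips short of the slot. I'll refine the slot's line and centre from this view.

```bash
python3 - <<'E'
from h import *
f=np.load("wrist4.npz");im=f["im"];pos,q=f["pos"],f["q"]
h=cv2.cvtColor(im,cv2.COLOR_RGB2HSV);H,S,V=[h[...,i].astype(int) for i in range(3)]
up=np.array([0,0,1.])
W=lambda u,v,z:wplane(u,v,pos,q,np.array([0,0,z]),up)-DC
rel=lambda P:np.array([P@ex,P@ey]).round(4)
# slot edges column scan: transitions yellow->floor
top=[];bot=[]
yel=(H>20)&(H<34)&(S>120)
fl=~yel&((V<70)|((S<70)&(V>150)))
for u in range(272,372,4):
    c=np.nonzero(fl[170:236,u])[0]+170
    r=[g for g in np.split(c,np.nonzero(np.diff(c)>1)[0]+1) if len(g)>15]
    if r: g=max(r,key=len);top.append((u,g[0]-.5));bot.append((u,g[-1]+.5))
for nm,L,z in [("near-robot edge(top blk?)",top,.111),("same at floor",top,.099),("far edge floor",bot,.099)]:
    P=np.array([rel(W(u,v,z)) for u,v in L]);k,c=np.polyfit(P[:,1],P[:,0],1);print(nm,len(L),"dial angle deg",np.degrees(np.arctan(k)).round(2),"x at y=0",c.round(4),"res",np.std(P[:,0]-k*P[:,1]-c).round(4))
print("red",rel(W(413.5,199,.096)),"green",rel(W(322,290,.096)),"floor ends",rel(W(261,209,.099)),rel(W(380,207,.099)),"pointer",rel(W(387,209,.112)))
E
```

```text
near-robot edge(top blk?) 25 dial angle deg 1.04 x at y=0 -0.0157 res 0.0004
same at floor 25 dial angle deg 1.03 x at y=0 -0.0129 res 0.0004
far edge floor 25 dial angle deg 2.77 x at y=0 0.0134 res 0.0003
red [-0.0008  0.0649] green [ 0.0658 -0.0016] floor ends [-0.0008 -0.0388] [0.0025 0.0406] pointer [0.     0.0426]
```

>>> drive_tool:
  motion: "-0.2 -0.5 -1.4 0.009 0 0 40;0 0 0 0 0 0.01 40;0 0 0 0 0 0 40"

```text
clock: 8.0
position: [0.5772, 0.0327, 0.1064]
ee_rot: [0.004, 0.139, 0.99, 0.0]
contact_force: [1.2, 0.3, 0.1]
width: 0.034
```

```bash
python3 - <<'E'
from h import *
t=DC.copy();t[2]=.0625;rep(t,yaw+np.pi/2-np.radians(2))
E
```

```text
t 8.0 pos [0.5772 0.0327 0.1064] q [-0.064  0.336  1.642  0.     1.155 -1.356] F [1.17 0.25 0.12] M [0.022 0.014 0.01 ] w 0.034
rotvec deg [0.12 0.48 0.17] shift tool(now) [ 0.0017 -0.0009  0.0439] shift in goal frame [ 0.0013 -0.0008  0.0439] yaz 74.04
```

>>> drive_tool:
  motion: "0.1 0.4 0.2 0.002 -0.001 0.012 40;0 0 0 0 0 0.01 40;0 0 0 0 0 0.007 40;0 0 0 0 0 0.004 40;0 0 0 0 0 0 40"

```text
clock: 8.62
position: [0.5751, 0.0323, 0.0711]
ee_rot: [0.001, 0.141, 0.99, 0.0]
contact_force: [0.4, 0.1, -0.2]
width: 0.034
```

```bash
python3 - <<'E'
from h import *
t=DC.copy();t[2]=.0625;rep(t,yaw+np.pi/2-np.radians(2))
E
```

```text
t 8.625 pos [0.5751 0.0323 0.0711] q [-0.065  0.369  1.688 -0.     1.083 -1.353] F [ 0.41  0.1  -0.18] M [ 0.021  0.028 -0.017] w 0.034
rotvec deg [ 0.01  0.07 -0.03] shift tool(now) [-0.0005  0.0002  0.0086] shift in goal frame [-0.0005  0.0002  0.0086] yaz 73.84
```

Tips should be at about the level of the block tops, with no force yet. Going down into the slot.

>>> drive_tool:
  motion: "0 0 0 -0.0005 0 0.004 40;0 0 0 0 0 0.003 40;0 0 0 0 0 0.002 40;0 0 0 0 0 0 40"

```text
clock: 9.12
position: [0.5763, 0.032, 0.0621]
ee_rot: [0.001, 0.141, 0.99, 0.0]
contact_force: [-0.3, 0.1, -0.5]
width: 0.0341
```

```bash
python3 - <<'E'
from h import *
from rig import get_image
t=DC.copy();t[2]=.0625;rep(t,yaw+np.pi/2-np.radians(2))
for n in ["wrist","scene"]:
    im,d=get_image(n);cv2.imwrite(f"pics/{n}5.png",im[...,::-1])
cv2.imwrite("pics/scene5z.png",cv2.resize(im[110:250,220:350,::-1],None,fx=4.2,fy=4.2,interpolation=cv2.INTER_CUBIC))
E
```

```text
t 9.125 pos [0.5763 0.032  0.0621] q [-0.065  0.379  1.698 -0.     1.062 -1.354] F [-0.28  0.06 -0.5 ] M [-0.017  0.032 -0.027] w 0.0341
rotvec deg [ 0.03  0.15 -0.03] shift tool(now) [ 0.0006  0.0001 -0.0004] shift in goal frame [ 0.0006  0.0001 -0.0004] yaz 73.84
```

View pics/scene5z.png

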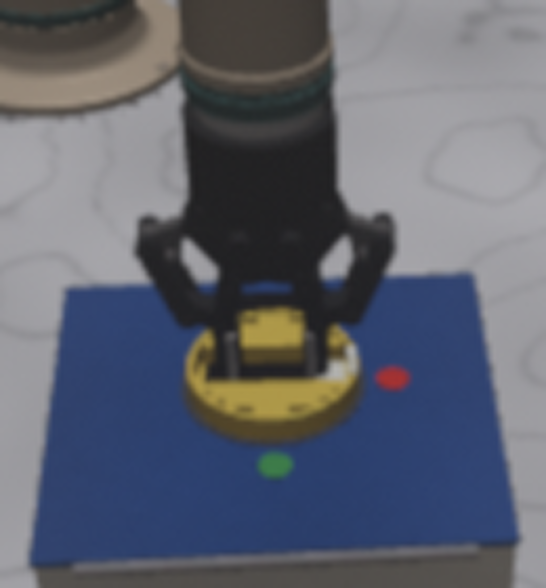

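View pics/wrist5.png

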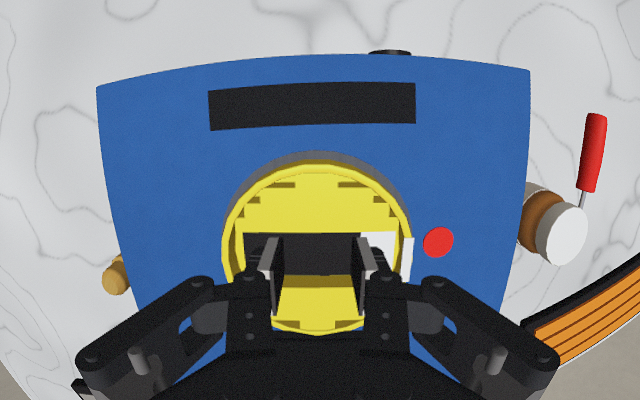

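Both fingertips are inside the slot, at about (265,260) and (365,260) in the wrist view, with no contact force. Turning clockwise (+z of the tool).

>>> drive_tool:
  motion: "0 0 6 0 0 0 40;0 0 6 0 0 0 40;0 0 6 0 0 0 40;0 0 6 0 0 0 40;0 0 6 0 0 0 40;0 0 0 0 0 0 40"

```text
clock: 9.98
position: [0.5758, 0.0328, 0.0625]
ee_rot: [0.001, 0.399, 0.917, 0.001]
contact_force: [0.7, -0.1, -0.7]
width: 0.0344
```

```bash
python3 - <<'E'
from h import *
t=DC.copy();t[2]=.0615;rep(t,yaw-np.radians(8))
E
```

```text
t 9.975 pos [0.5758 0.0328 0.0625] q [-6.400e-02  3.780e-01  1.698e+00  1.000e-03  1.063e+00 -8.150e-01] F [ 0.67 -0.13 -0.69] M [-0.042  0.023  0.016] w 0.0344
rotvec deg [ 1.400e-01 -1.000e-02  6.514e+01] shift tool(now) [-0.0003 -0.0004  0.001 ] shift in goal frame [-0.0005  0.0001  0.001 ] yaz 43.01
```

>>> drive_tool:
  motion: "0 0 6 0 0 0.001 40;0 0 6 0 0 0 40;0 0 6 0 0 0 40;0 0 6 0 0 0 40;0 0 6 0 0 0 40;0 0 6 0 0 0 40;0 0 6 0 0 0 40;0 0 6 0 0 0 40;0 0 0 0 0 0 40"

```text
clock: 11.1
position: [0.5763, 0.0321, 0.0622]
ee_rot: [0.002, 0.739, 0.673, 0.001]
contact_force: [0.0, 0.2, 0.7]
width: 0.0342
```

```bash
python3 - <<'E'
from h import *
from rig import get_image
t=DC.copy();t[2]=.0615;rep(t,yaw-np.radians(8))
im,d=get_image("wrist");cv2.imwrite(f"pics/wrist6.png",im[...,::-1])
E
```

```text
t 11.1 pos [0.5763 0.0321 0.0622] q [-6.400e-02  3.780e-01  1.699e+00 -1.000e-03  1.061e+00  3.000e-02] F [0.04 0.2  0.71] M [ 0.    -0.018 -0.023] w 0.0342
rotvec deg [ 0.23  0.02 16.75] shift tool(now) [ 0.0002 -0.0007  0.0007] shift in goal frame [-0.     -0.0007  0.0007] yaz -5.38
```

View pics/wrist6.png

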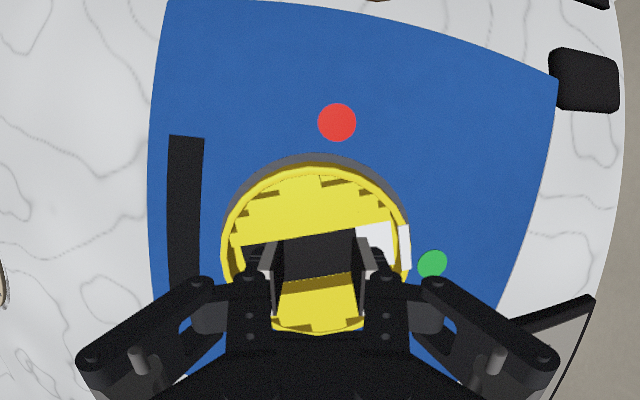

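The dial follows, lagging by the slot's play: pointer at (403,247), green dot at (432,265). I'll continue to the stop.

>>> drive_tool:
  motion: "0 0 5 0 0 0.001 40;0 0 5 0 0 0 40;0 0 4 0 0 0 40;0 0 3 0 0 0 40;0 0 3 0 0 0 40"

```text
clock: 11.78
position: [0.5765, 0.0317, 0.062]
ee_rot: [0.002, 0.844, 0.536, 0.001]
contact_force: [0.7, -0.2, -0.1]
width: 0.0343
```

```bash
python3 - <<'E'
from h import *
from rig import get_image
t=DC.copy();t[2]=.0615;rep(t,yaw-np.radians(8))
im,d=get_image("wrist");cv2.imwrite(f"pics/wrist7.png",im[...,::-1])
E
```

```text
t 11.775 pos [0.5765 0.0317 0.062 ] q [-0.064  0.378  1.699 -0.002  1.059  0.376] F [ 0.73 -0.18 -0.09] M [-0.023 -0.048  0.074] w 0.0343
rotvec deg [ 0.29  0.01 -3.06] shift tool(now) [ 0.0002 -0.001   0.0005] shift in goal frame [ 0.0003 -0.0009  0.0005] yaz -25.19
```

View pics/wrist7.png

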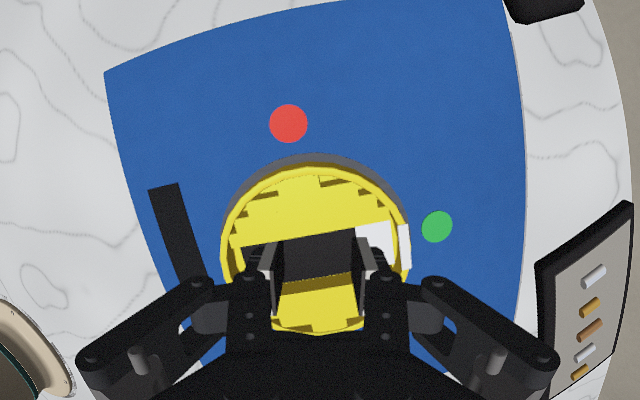

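>>> drive_tool:
  motion: "0 0 3 0 0 0.0005 40;0 0 3 0 0 0 40;0 0 3 0 0 0 40"

```text
clock: 12.2
position: [0.5764, 0.0314, 0.0621]
ee_rot: [0.004, 0.877, 0.481, 0.0]
contact_force: [1.3, 3.0, -1.9]
width: 0.0337
```

```bash
python3 - <<'E'
from h import *
from rig import get_image
t=DC.copy();t[2]=.0615;rep(t,yaw-np.radians(8))
im,d=get_image("wrist");cv2.imwrite(f"pics/wrist8.png",im[...,::-1])
E
```

```text
t 12.2 pos [0.5764 0.0314 0.0621] q [-0.061  0.378  1.7   -0.008  1.059  0.511] F [ 1.27  2.97 -1.92] M [ 0.547 -0.081  4.676] w 0.0337
rotvec deg [  0.43   0.23 -10.43] shift tool(now) [ 0.0004 -0.0011  0.0006] shift in goal frame [ 0.0006 -0.001   0.0006] yaz -32.56
```

View pics/wrist8.png

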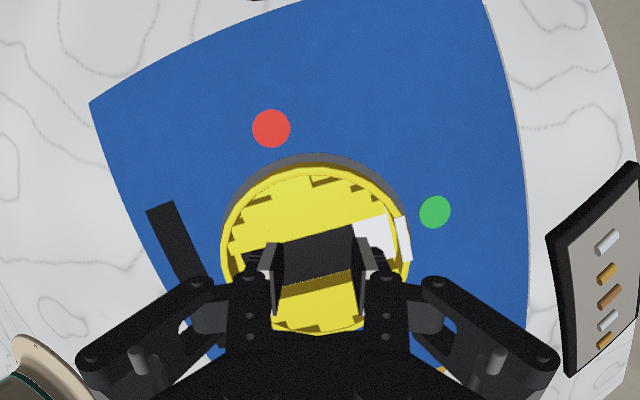

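The moment rose to 4.7 N m, so the dial is at its stop. I'll back off by part of the play, lift straight out and look.

>>> drive_tool:
  motion: "0 0 -6 0 0 0 40;0 0 -6 0 0 0 40;0 0 0 0 0 0 40;0 0 0 0 0 -0.008 40;0 0 0 0 0 -0.012 40;0 0 0 0 0 -0.03 40;0 0 0 0 0 -0.05 40;0 0 0 0 0 -0.05 40"

```text
clock: 13.25
position: [0.5739, 0.0326, 0.2154]
ee_rot: [0.002, 0.821, 0.571, -0.002]
contact_force: [1.2, -1.1, 0.9]
width: 0.0343
```

```bash
python3 - <<'E'
from h import *
from rig import get_image
t=DC.copy();t[2]=.0615;rep(t,yaw+np.pi/2)
s=get_state()
im,d=get_image("wrist");cv2.imwrite(f"pics/wrist9.png",im[...,::-1]);np.savez("wrist9.npz",im=im,d=d,pos=s["position"],q=s["ee_rot"])
E
```

```text
t 13.25 pos [0.5739 0.0326 0.2154] q [-0.06   0.265  1.465 -0.006  1.412  0.296] F [ 1.23 -1.14  0.93] M [-0.013 -0.    -0.045] w 0.0343
rotvec deg [ -0.21   0.32 -96.23] shift tool(now) [0.0012 0.0015 0.1539] shift in goal frame [-1.800e-03  1.000e-04  1.539e-01] yaz -20.36
```

View pics/wrist9.png

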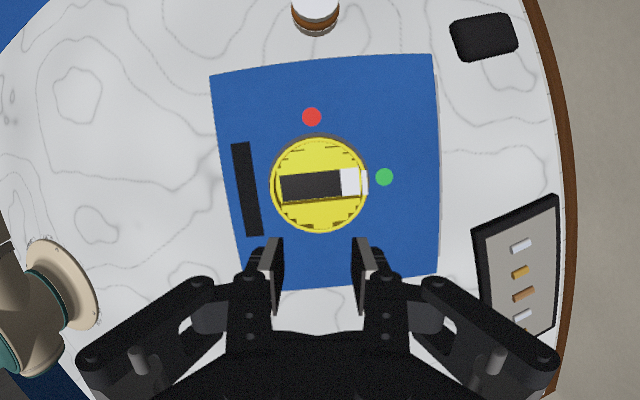

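The pointer at (366,182) lines up with the green dot at (384,177). I'll measure its angle and, after moving clear, the lid and loose things.

>>> drive_tool:
  motion: "0 0 0 0 -0.04 -0.02 40;0 0 0 0 -0.05 -0.02 40;0 0 0 0 -0.05 0 40;0 0 0 0 -0.05 0 40;0 0 0 0 -0.04 0 40;0 0 0 0 0 0 40"

```text
clock: 14.05
position: [0.3582, 0.1152, 0.2673]
ee_rot: [0.01, 0.822, 0.569, 0.011]
contact_force: [1.6, 0.7, -0.0]
width: 0.0339
```

```bash
python3 - <<'E'
from h import *
from rig import get_image
f=np.load("wrist9.npz");im=f["im"];pos,q=f["pos"],f["q"];up=np.array([0,0,1.])
h=cv2.cvtColor(im,cv2.COLOR_RGB2HSV);H,S,V=[h[...,i].astype(int) for i in range(3)]
rel=lambda P:np.array([(P-DC)@ex,(P-DC)@ey])
W=lambda u,v,z:rel(wplane(u,v,pos,q,np.array([0,0,z]),up))
for nm,m,z in [("black floor",(V<60),.099),("white",(S<60)&(V>150),.099)]:
    b,c=blob(m,(272,150,374,222));P=np.array([W(u,v,z) for v,u in zip(*np.nonzero(b))]);mu=P.mean(0)
    w,E=np.linalg.eigh(np.cov((P-mu).T));e=E[:,1];e=e*np.sign(e[0]);print(nm,b.sum(),c.round(1),mu.round(4),"dial deg",90-np.degrees(np.arctan2(e[1],e[0])).round(2))
b,c=blob((H>45)&(H<85)&(S>100),(360,150,410,200));print("green dial deg",90-np.degrees(np.arctan2(*W(*c,.096)[::-1])))
n=0
for n in ["scene","top"]:
    im,d=get_image(n);cv2.imwrite(f"pics/{n}10.png",im[...,::-1]);np.savez(n+"10.npz",im=im,d=d)
    lidplane(n,im,d,{"scene":(215,140,420,280),"top":(240,140,440,260)}[n])
    a=np.load(n+"0.npz")["im"]
    for nm,roi in {"scene":{"jar":(350,195,385,245),"driver":(388,190,406,245),"barrel":(192,230,216,260)},"top":{"jar":(274,168,302,197),"driver":(244,155,274,215),"barrel":(412,192,434,214)}}[n].items():
        x0,y0,x1,y1=roi;print(n,nm,"mean abs diff",np.abs(a[y0:y1,x0:x1].astype(int)-im[y0:y1,x0:x1]).mean().round(2))
rep(DC,0)
E
```

```text
black floor 910 [316.  187.4] [-0.0041 -0.0054] dial deg 81.69
white 509 [349.8 181.3] [ 0.0299 -0.0029] dial deg 179.45
green dial deg 91.73031667020028
scene plane [0.6122 0.0195 0.097 ] n [ 1.6e-03 -1.0e-04  1.0e+00] tilt about hinge 0.0016 sideways 0.0003 rms 0.001 5120
scene jar mean abs diff 4.1
scene driver mean abs diff 4.28
scene barrel mean abs diff 3.92
top plane [0.6097 0.0308 0.0979] n [-3.e-04  1.e-04  1.e+00] tilt about hinge -0.0003 sideways 0.0001 rms 0.0019 4309
top jar mean abs diff 2.82
top driver mean abs diff 2.76
top barrel mean abs diff 2.7
t 14.15 pos [0.3611 0.1146 0.2673] q [ 0.132 -0.086  1.738 -0.009  1.46   0.495] F [-0.2  -0.61 -0.19] M [-0.022  0.001  0.008] w 0.0343
rotvec deg [  1.79  -0.07 -20.74] shift tool(now) [-0.0022  0.2243  0.1842] shift in goal frame [-0.0823  0.2146  0.1773] yaz -20.74
```

View pics/scene10.png

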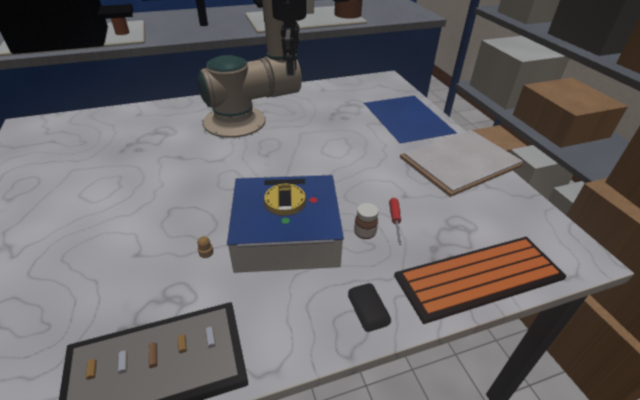

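View pics/top10.png

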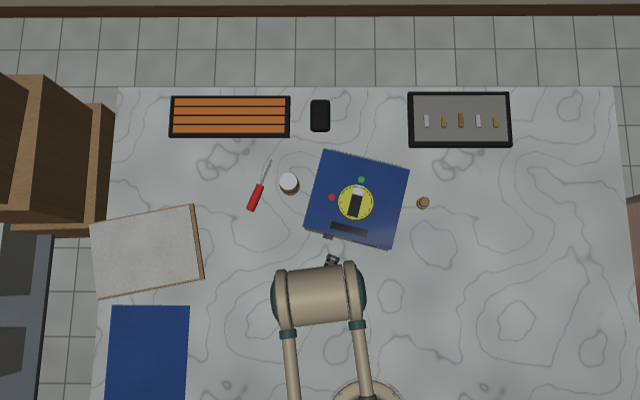

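The loose things look unmoved and the lid is flat. The black-floor axis reads only about 82–86°, though, so I'll measure the dial angle more carefully in clear views.

```bash
python3 - <<'E'
from h import *
up=np.array([0,0,1.])
for n,roi in [("top",(330,180,382,225)),("scene",(258,180,312,218))]:
    f=np.load(n+"10.npz");im=f["im"];x0,y0,x1,y1=roi
    cv2.imwrite(f"pics/{n}10z.png",cv2.resize(im[y0:y1,x0:x1,::-1],None,fx=12,fy=12,interpolation=cv2.INTER_CUBIC))
f=np.load("wrist9.npz");cv2.imwrite("pics/wrist9z.png",cv2.resize(f["im"][125:240,260:400,::-1],None,fx=5,fy=5,interpolation=cv2.INTER_CUBIC))
E
```

```text
(no output)
```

View pics/top10z.png

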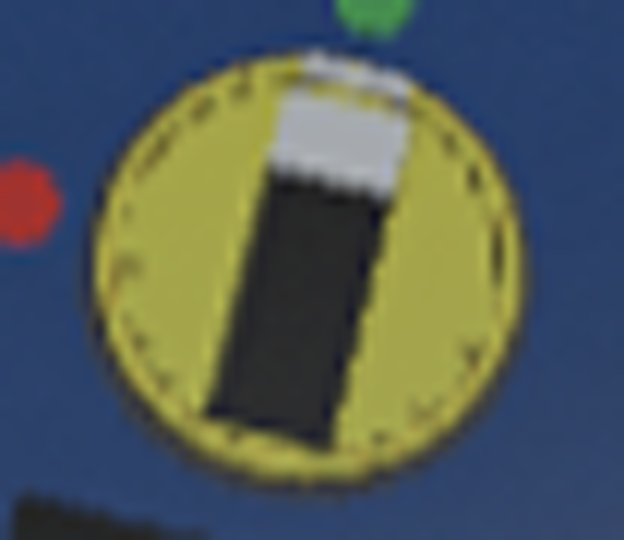

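View pics/wrist9z.png

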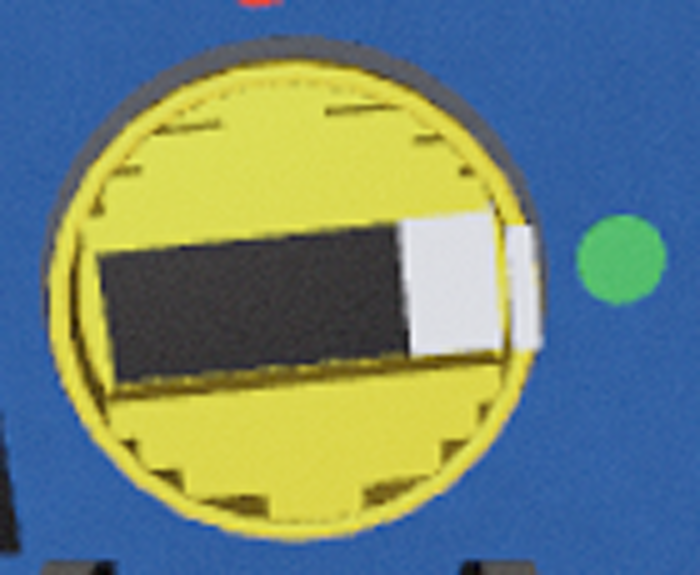

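View pics/scene10z.png

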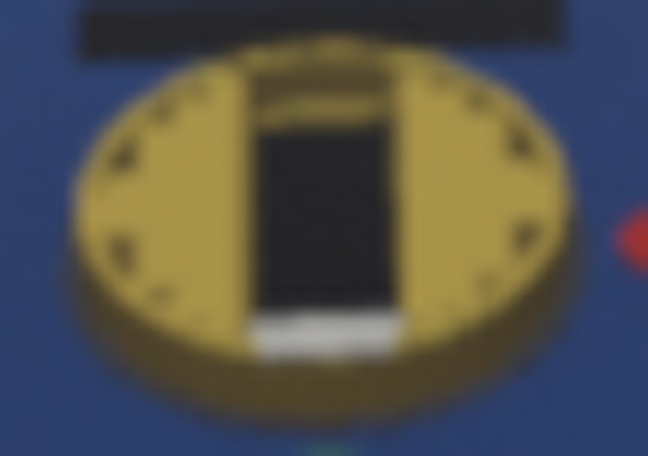

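```bash
python3 - <<'E'
from h import *
up=np.array([0,0,1.])
f=np.load("wrist9.npz");pos,q=f["pos"],f["q"]
def wr(u,v,z):
    P=wplane(260+u/5-.4,125+v/5-.4,pos,q,np.array([0,0,z]),up)-DC;return np.array([P@ex,P@ey])
def tp(u,v,z):
    P=onplane("top",330+u/12-.46,180+v/12-.46,np.array([0,0,z]),up)-DC;return np.array([P@ex,P@ey])
def sc(u,v,z):
    P=onplane("scene",258+u/12-.46,180+v/12-.46,np.array([0,0,z]),up)-DC;return np.array([P@ex,P@ey])
def ang(a,b):
    d=b-a;return np.degrees(np.arctan2(d[0],d[1])).round(2)
print("wrist red-edge(block top or floor)",[ang(wr(98,254,z),wr(495,210,z)) for z in(.099,.111)])
print("wrist lower floor edge",ang(wr(118,383,.099),wr(500,353,.099)),"block top lower edge",ang(wr(110,398,.111),wr(500,365,.111)))
ce=wr(298,300,.112);print("rim centre",ce,"pointer from DC",wr(524,288,.112),"ang",ang(ce,wr(524,288,.112)),"green",wr(621,259,.096),ang(np.zeros(2),wr(621,259,.096)),ang(ce,wr(621,259,.096)))
print("floor corner end angles", ang(wr(98,254,.099),wr(118,383,.099)),ang(wr(492,210,.099),wr(502,352,.099)), ang(wr(402,222,.099),wr(410,355,.099)))
print("top edges",[ang(tp(207,412,z),tp(283,95,z)) for z in(.099,.111)],[ang(tp(335,445,z),tp(412,110,z)) for z in (.099,.111)])
ce=tp(310,270,.112);print("top centre",ce,"pointer",ang(ce,tp(358,72,.112)),"green",tp(375,2,.096),ang(ce,tp(375,2,.096)),"red",tp(18,203,.096))
print("scene edges",ang(sc(247,75,.111),sc(247,345,.111)),ang(sc(393,75,.111),sc(405,330,.111)))
E
```

```text
wrist red-edge(block top or floor) [np.float64(89.82), np.float64(89.82)]
wrist lower floor edge 91.63 block top lower edge 91.26
rim centre [-0.00035484  0.00023521] pointer from DC [ 0.04263176 -0.00203586] ang 93.02 green [ 0.06501542 -0.00207785] 91.83 92.03
floor corner end angles 179.34 -179.58 -178.17
top edges [np.float64(89.43), np.float64(89.43)] [np.float64(89.13), np.float64(89.13)]
top centre [ 0.00040885 -0.00242349] pointer 89.69 green [ 0.06653506 -0.00230427] 89.9 red [0.00185572 0.06449112]
scene edges 90.13 89.78
```

Slot edges read 89–91.6° in three views, so the dial is at its stop. The 82° came from shadow in the colour mask. Handing in.

```bash
python3 -c "
from rig import *
print(get_state()['clock'],sign_off())"
```

```text
the job is handed in; nothing more can be done
14.15 None
```

The lid is pressed shut and the dial is turned clockwise to its stop at the green dot. I handed the job in at 14.15 s with the arm clear; no verdict was reported.

**What I did:** I pressed the black pad with the closed fingertips until the lid met its stop, with the wrist force reading 38 N. I then set both fingertips in the slot, slightly open, and turned the dial until its stop gave a moment of about 4.7 N m. After backing off within the slot's play, I lifted straight out.

**Last checks:**
- **Lid:** the tilt reads 0.0016 rad in the scene camera and -0.0003 rad in the top camera, so it is flat.
- **Dial:** the slot edges read 89.1 to 91.6° across three views, and the pointer lines up with the green dot.
- **Loose things:** the jar, barrel and screwdriver show no visible change from the first pictures.

**What disagreed:**
- **Fingertip position:** the fingertips end about 38 mm short of the reported TCP. My first press therefore stopped with the lid still 0.097 rad open. I saw this in the images and pressed on, before touching the dial.
- **Dial angle:** a first colour-mask reading gave 82 to 86°. I put this down to shadow in the mask, because the edge measurements in all three views did not support it.
- **Lock:** I did not test it by pulling on the lid.

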